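# Light the open book with the touchless desk lamp

## Task

Light the open book with the desk lamp: push the lamp's shade round with a fingertip, gently, until it hangs over the middle of the open book. Then switch the lamp on by pointing at the round touchless window in its base: hold the fingertips just above that window, without touching the base, for a good two seconds, keeping away from the oblong brightness window. Grasp nothing, and leave the lamp's foot, both books, the mug and the camera where they are.

Things in the scene. Friction and masses are not known exactly. Their poses are not given: they have to be found in the camera images.
- lamp: the whole copper desk lamp, 2.7 kg, standing loose on the desk, 298 mm high. Origin: on the desk, on the axis of its upright post (post 14 mm thick, collar at the foot 28 mm, hub at the top 26 mm). Its -x axis runs from the post along the base plate, roughly towards the robot; z is up
- lamp_base: the lamp's flat rectangular base plate, 220 x 110 mm, 18 mm thick, fixed to the post. Same origin and axes as the lamp: it reaches from x = -170 to +50 mm and y = -55 to +55 mm. Not to be touched
- lamp_shade (a joint): swing angle of the lamp's arm and shade about the post (rad): 0 = straight over the base plate (lamp's -x axis); positive = anticlockwise seen from above, so from the robot's side the shade goes to the robot's right (-y of the lamp), negative to its left (+y); stops at -2.0 and +2.0. It turns with light friction (0.1 N m, about 0.5 N at the shade) and stays where it is left. In the lamp's frame the shade's middle is at x = -0.22 cos(q), y = -0.22 sin(q)
- shade_centre (a point): middle of the copper bell shade, 230 mm above the desk, 220 mm from the post axis; its x axis points level along the arm to the post, z up. The shade is round about the vertical: from 190 mm above the desk (104 mm across) through 240 mm (92 mm across) up to 276 mm where it narrows to a neck; a 10 mm round rod at 285 mm height joins it to the post; nothing on the lamp is higher than 298 mm. Push it level on its flank with a fingertip held 205 to 240 mm above the desk
- round_window (a point): centre of the round black sensor window (on/off), 30 mm across with a thin steel rim, flush in the top of the base plate, 18 mm above the desk, at x = -140 mm, y = 0 of the lamp. It answers to the tip of the tool (the point midway between the fingertips, best with the fingers shut and pointing down) held over it within 20 mm sideways and with a gap of 10 to 40 mm above it
- oblong_window (a point): centre of the oblong black sensor window (brightness), 9 x 51 mm, across the base plate 55 mm nearer the post than the round one, 18 mm above the desk. The tip of the tool must not come low (within 50 mm) right over it
- book_middle (a point): middle of the open book, on the gutter between its pages, 12 mm above the desk. The open pocket notebook is loose, 140 mm deep (along its x, the gutter) x 180 mm wide (along its y), 12 mm thick, two white page blocks on a cloth cover. It lies beside the lamp's base, left or right, between 195 and 235 mm from the post axis
- open_book: the same open book; origin at the centre of its underside, z up
- closed_book: a closed grey hardback, 175 (its x) x 122 (its y) x 28 mm, lying on the other side of the lamp; origin at the centre of its underside. Bystander
- mug: a white mug, 82 mm across, 92 mm high, handle at its +y; behind the lamp. Origin at the centre of its underside. Bystander
- camera: a compact camera, 128 mm wide (its y), 34 mm deep with a 30 mm lens towards its -x, 81 mm high; behind the lamp. Origin at the centre of its underside. Bystander
Mind the look-alikes: they are no part of the job. What is shaped like the open_book but black is not meant.

How it is judged (in metres and radians):
On the way, in this order (a step that is already met when the one before it is completed fails the run):
1. the shade hangs at rest over the middle of the open book (within 50 mm) (horizontal distance between shade_centre and book_middle below 0.05 m and velocity of joint lamp_shade between -0.05 and 0.05 rad/s), for 0.2 s.
2. the tool points at the round window from just above it, without contact, for two seconds (horizontal distance between the grasp point and round_window below 0.025 m and z of the grasp point in the frame of round_window between 0.015 and 0.075 m and horizontal distance between shade_centre and book_middle below 0.05 m), for 1.8 s.
At the end, for the whole second after the job is handed in: the shade is at rest with its middle within 50 mm (level distance) of the middle of the open book; the lamp's foot, both books, the mug and the camera are within 15 mm of where they started (the round window within 20 mm) and the lamp stands upright (all of step 1 and distance of each of lamp, open_book, closed_book, mug, camera from where it was at the start of the episode below 0.015 m and distance of round_window from where it was at the start of the episode below 0.02 m and angle between lamp's own z axis and vertical below 0.05 rad and linear speed of lamp below 0.02 m/s); the robot touches nothing.
It fails at once if the robot touches the lamp's base plate (contact force between any of the fingers, the arm and lamp_base above 0.3 N).
It fails at once if the tip of the tool comes low over the oblong brightness window (horizontal distance between the grasp point and oblong_window below 0.02 m and z of the grasp point in the frame of oblong_window below 0.065 m).
It fails at once if the lamp's arm, neck or shade is taken between the fingers, or knocked round faster than 2 rad/s ((contact force between the fingers and lamp above 0.3 N and y of the grasp point in the frame of shade_centre between -0.008 and 0.008 m and x of the grasp point in the frame of shade_centre between -0.02 and 0.205 m and z of the grasp point in the frame of shade_centre between 0.02 and 0.062 m) or velocity of joint lamp_shade above 2 rad/s or velocity of joint lamp_shade below -2 rad/s).
It fails at once if the lamp is lifted, tipped, turned or shoved along (height (world z) of lamp above 0.006 m or angle between lamp's own z axis and vertical above 0.06 rad or distance of lamp from where it was at the start of the episode above 0.015 m or distance of round_window from where it was at the start of the episode above 0.02 m).
It fails at once if a book, the mug or the camera is lifted or disturbed (moved more than 15 mm or tipped) (distance of any of open_book, closed_book, mug, camera from where it was at the start of the episode above 0.015 m or angle between any of mug, camera's own z axis and vertical above 0.2 rad).
It also fails if it takes over 58 s, if anything falls off the work surface, if the arm or the gripper's body presses on something with over 40 N, if the wrist force passes 120 N, or if a joint passes its speed limit or range.

## Robot

A 6-joint arm with a two-finger parallel gripper is mounted at the origin on the work surface. World frame = base frame: x ahead of the robot, y to its left, z up, the work surface at z = 0. Lengths are in mm, angles in rad, forces in N, time in s.
With the tool pointing down it reaches from about 350 to 875 mm from the base axis. Payload 4.2 kg.
Tool frame: the origin (TCP) lies at the very end of the fingers, on their centre line; the grasp point (between the pads) lies 19 mm behind it; z points along the fingers, y is the direction in which the jaws open and shut (so a half turn about z gives the same grasp; the last joint's range is limited). The gripper opens to 85 mm and grips with 20 to 120 N. Pads are 22 mm wide; open, the fingers measure 114 mm over their backs; the gripper's body (76 mm by 85 mm) begins 54 mm behind the grasp point. The pads swing forward as they close: fully open they stand 13 mm farther back than shut.
Start: joints at [-0.891, 0.385, 0.008, 0, -1.194, -0.259], TCP at [255.319, -570.448, 231.312] pointing down, gripper open.
Joint ranges: [-3.14, 3.14], [-1.21, 2.06], [-1.07, 1.41], [-3.16, 2.05], [-2.99, -0.16], [-3.1, 3.1]. Speed limits (rad/s): [2.79, 2.79, 3.14, 3.14, 3.14, 3.14].

## Interface

Orientations are given as a unit quaternion [x, y, z, w].
In Python, from bench import arm, optics, workorder gives the robot as it stands. The module is installed in compiled form; this text tells all that it offers.
- The arm moves only by the tool play_rows, never from a script. Its arguments are lists of equal length, an entry for each row: "travel": the shift along the tool's x, y, z in m, a list of three; "rotation": the turn, a rotation vector about the tool's x, y, z in rad, a list of three; "grip": the opening, from 0 (shut) to 1 (fully open). In form: {"travel": [[x, y, z], ...], "rotation": [[rx, ry, rz], ...], "grip": [grip, ...]}. A call has 1 to 12 rows; each row shifts and turns the commanded pose from where the row before left it, along the tool's axes as they then stand; what a row does not reach is not made up. A row lasts 1/12 s, in which the tool goes at most 41.7 mm and 7.16 degrees, less where a joint would pass 70% of its speed; a pose out of reach is approached as far as the arm can. A call is refused whole if a number of a shift passes 0.0417 or a number of a turn 0.125, either way. A call with a gripper value outside its range is refused whole. The fingers move at their own pace and stop on an object; the grip force is fixed at half the most. Time passes only in rows, so rows that do not move let the fingers close. It gives the time, the measured TCP pose, the force and the opening at its end, in the units of the state.
- arm.read_state(): the state, without advancing time (a new reading comes with each control period).
- optics.get_image(name): name is "scene" or "top" or "wrist"; returns a dict with "image" (384x512x3 uint8, blue, green, red), "depth" (384x512 float32, mm along the optical axis (not along the pixel's ray), 0 where there is no reading), "camera_matrix" (3x3 intrinsics, pixels), "k1" (the pictures are not rectified: a ray, as slopes to the right and down, at radius r is drawn at 1 + k1 r^2 times it, then the intrinsics apply), "R" (3x3) and "t" (3): a world point X has camera coordinates R X + t; the wrist camera has in their place "hand_eye" (4x4, takes a point from camera to tool coordinates, whose origin is the TCP and whose axes are the flange's). Camera axes: x right, y down, z forward; pixel columns grow to the right and rows downward; lengths in mm; the calibration is good to about 2 mm. A picture is of the moment at which its call begins: read the wrist's pose just before it.
- workorder.job_done(): hands the job in, once; it reports no verdict.
The state is a dict: "clock": time; "joints": joint angles; "joint_vel": joint speeds; "joint_efforts": joint torques, N m; "position": TCP position; "ee_rot": TCP orientation; "contact_force": force on the tool from outside, world axes, zero at the start; "wrist_torque": the same for the moment, N m; "gripper_width": finger opening in mm.
Only numpy, scipy, OpenCV 4.12 (cv2) and the standard library are available. Lean on these libraries where they do the work, as an engineer would, in place of code of your own. Each camera call takes 0.05 s, during which the arm holds its last target. There are 200 camera calls.

## Working session

There is one attempt and no reset: what is moved stays moved. The work goes in short steps, Python scripts to look and compute and a tool call to move; the robot and the scene stay as the last step left them, time stands still between calls to the robot, and variables do not carry over. Pictures are saved under pics/ and viewed, about 8 in all and at most 12, crops included, and the job is handed in when it is done.

Besides the shell and the picture viewer there is one more tool, called after "Request:" as name(argument=value, ...) on one line, values as JSON. play_rows: Moves the arm, as the interface text tells. Its arguments: {"type":"object","properties":{"travel":{"type":"array","items":{"type":"array","items":{"type":"number"}}},"rotation":{"type":"array","items":{"type":"array","items":{"type":"number"}}},"grip":{"type":"array","items":{"type":"number"}}},"required":["travel","rotation","grip"]}

```bash
mkdir -p pics; cat > h.py <<'E'
import numpy as np, cv2
from bench import arm, optics, workorder
def cloud(d):
    K=d["camera_matrix"];h,w=d["depth"].shape
    u,v=np.meshgrid(np.arange(w),np.arange(h))
    D=np.array([d["k1"],0,0,0,0.])
    p=cv2.undistortPoints(np.stack([u,v],-1).reshape(-1,1,2).astype(float),K,D).reshape(h,w,2)
    z=d["depth"];P=np.dstack([p*z[...,None],z])
    X=(P-np.asarray(d["t"]))@np.asarray(d["R"])
    X[z==0]=np.nan
    return X
E
python3 - <<'E'
from h import *
s=arm.read_state();print(s)
for n in("scene","top"):
    d=optics.get_image(n);cv2.imwrite(f"pics/{n}0.png",d["image"]);np.savez(f"{n}0.npz",**d)
    C=-np.asarray(d["R"]).T@np.asarray(d["t"]);print(n,C)
E
```

```text
{'clock': 0.0, 'joints': array([-8.91375090e-01,  3.85561583e-01,  6.60089945e-03, -4.85521600e-04,
       -1.19395618e+00, -2.58615079e-01]), 'joint_vel': array([-0.00033373, -0.00011525,  0.00114499, -0.00039159,  0.00173208,
       -0.00125258]), 'joint_efforts': array([ 1.45012851e-03, -3.92288446e+01,  1.88400435e+01,  4.18599665e+00,
       -4.60824158e-03,  1.70655221e-05]), 'position': array([ 255.09609588, -569.93427768,  230.21077037]), 'ee_rot': array([-2.08766387e-01,  9.77964938e-01,  1.04776079e-03, -2.77986173e-04]), 'contact_force': array([-1.41020588, -1.20851368, -0.27393065]), 'wrist_torque': array([ 0.05149857,  0.00751625, -0.03108935]), 'gripper_width': 85.73877114906179}
scene [1375.47235169  146.86942742 1356.44166961]
top [ 460.31574095  156.6572908  1378.40270766]
```

View pics/scene0.png

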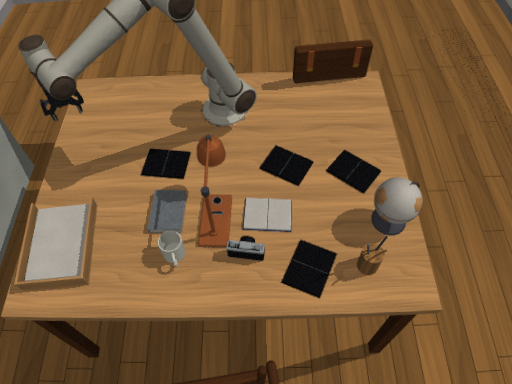

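View pics/top0.png

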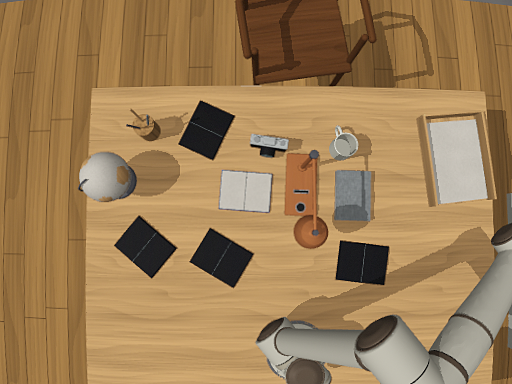

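The top view (up is +x, left is +y) shows the white open book at (246,191), left of the lamp. The copper base is at (300,185), with the round window at (300,207), the oblong one at (301,191), and the shade at (311,232). Look-alikes for the open book:
- black notebooks at (207,130), (145,246), (222,257) and (362,262)
- the white sheet in the tray at (459,160)
- the closed grey book at (352,195)

I choose the white two-page book at (246,191).

```bash
python3 - <<'E'
from h import *
d=dict(np.load("top0.npz"));X=cloud(d);I=d["image"];hsv=cv2.cvtColor(I,cv2.COLOR_BGR2HSV)
def big(m,x0,y0,x1,y1):
    z=np.zeros(m.shape,np.uint8);z[y0:y1,x0:x1]=m[y0:y1,x0:x1]
    n,l,s,c=cv2.connectedComponentsWithStats(z);k=1+s[1:,4].argmax();return l==k
def rect(P):
    r=cv2.minAreaRect(P[:,:2].astype(np.float32));return [np.round(q,1) for q in r]
b=big((hsv[...,1]<40)&(hsv[...,2]>150),205,160,280,220)
print("book",b.sum(),np.nanmedian(X[b],0),rect(X[b]))
cop=(hsv[...,0]<12)&(hsv[...,1]>130)
z=X[...,2]
base=cop&(z>8)&(z<30);base=big(base,270,140,330,225)
print("base",base.sum(),np.nanmedian(X[base],0),rect(X[base]))
dk=(hsv[...,2]<60)&(z<40)
for n,bx in(("round",(290,200,312,215)),("obl",(288,186,315,197))):
    m=big(dk,*bx);print(n,m.sum(),np.nanmean(X[m],0),rect(X[m]))
print("heights in lamp", [ (n,np.round(X[v,u],0)) for n,v,u in(("hub",155,314),("neck",232,315),("shade",232,305))])
hub=(z>290-12)&(z<310); ys,xs=np.where(hub[140:250,270:340]);
P=X[140:250,270:340][ys,xs];print("z>278",len(P)); 
far=P[P[:,0]>P[:,0].max()-26];print("hub",far.mean(0),len(far), "rect all",rect(P))
sh=(z>192)&(z<276);sh=big(sh,270,205,345,260);print("shade",sh.sum(),rect(X[sh]),X[sh].mean(0))
for n,bx in(("closed",(330,165,375,225)),("mug",(325,122,362,165)),("cam",(245,128,292,160))):
    m=big((z>10),*bx);print(n,rect(X[m]),np.nanpercentile(z[m],95))
c=I[130:260,200:385];cv2.imwrite("pics/crop.png",cv2.resize(c,None,fx=4,fy=4,interpolation=2))
E
```

```text
book 1887 [561.30189011 177.80787664  12.49430527] [array([563.7, 178.4]), array([175.2, 135.6]), np.float64(85.4)]
base 5 [691.50196568 -23.4227157   16.03048292] [array([691.1, -23.6]), array([14. ,  1.3]), np.float64(88.7)]
round 41 [504.46282097 -14.45368028  18.76355956] [array([504.5, -13.6]), array([21.4, 21.2]), np.float64(88.6)]
obl 14 [559.85843598 -18.90726163  21.48371398] [array([560. , -17.6]), array([42. ,  3.4]), np.float64(85.2)]
heights in lamp [('hub', array([641., -20., 297.])), ('neck', array([426., -20., 296.])), ('shade', array([425.,   4., 268.]))]
z>278 376
hub [642.7025864  -18.43873544 296.45091334] 77 rect all [array([535. , -20.5]), array([241.3,  24.7]), np.float64(0.6)]
shade 804 [array([426.1, -16.8]), array([93.6, 97.1]), np.float64(42.4)] [424.96550058 -10.80761867 252.16033416]
closed [array([ 545.5, -200. ]), array([123.2, 173.3]), np.float64(87.9)] 33.06711262394921
mug [array([ 720.9, -152.7]), array([106.6,  82.8]), np.float64(47.1)] 94.03782855607277
cam [array([712. ,  97.1]), array([128.1,  65.7]), np.float64(81.9)] 82.20265541754586
```

View pics/crop.png

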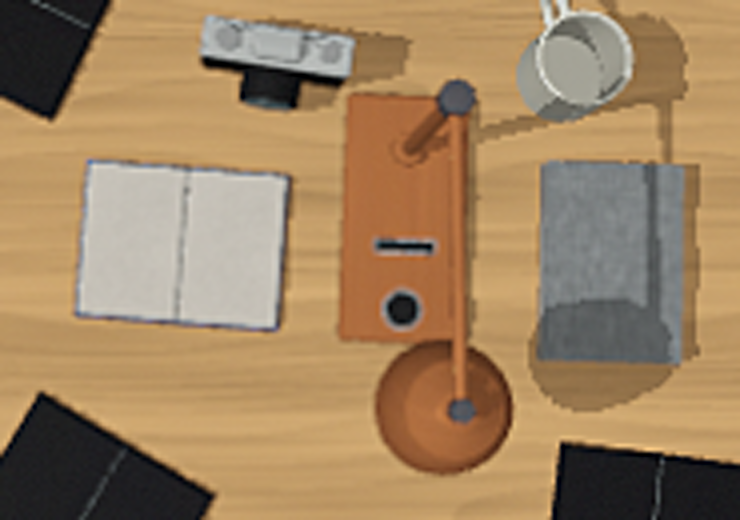

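The crop confirms the choice: a white open book with its gutter, dark blue cover edge, and the base, windows and shade as described. Measured (mm):

| Item | Position | Check |
|---|---|---|
| Post | (643,-20) | – |
| Round window | (504.5,-14) | 139 from the post, should be 140 |
| Oblong window | (560,-18) | 55.5 from the round one, should be 55 |
| Shade | ~(424,-20) | radius about 219, should be 220 |
| Book middle | (563,178) | 214 from the post, should be 195–235 |

The shade must swing about 68° clockwise, to the left. First I turn the tool so its -x faces the push direction and shut the fingers.

Request:
play_rows(travel=[[0, 0, 0], [0, 0, 0], [0, 0, 0], [0, 0, 0], [0, 0, 0], [0, 0, 0], [0, 0, 0], [0, 0, 0], [0, 0, 0], [0, 0, 0]], rotation=[[0, 0, -0.115], [0, 0, -0.115], [0, 0, -0.115], [0, 0, -0.115], [0, 0, -0.115], [0, 0, -0.115], [0, 0, -0.115], [0, 0, -0.115], [0, 0, -0.115], [0, 0, -0.115]], grip=[0, 0, 0, 0, 0, 0, 0, 0, 0, 0])

```text
clock: 0.93
position: [255.2, -570.1, 230.6]
ee_rot: [0.709, -0.705, -0.001, -0.0]
contact_force: [1.0, 0.2, 0.0]
gripper_width: -0.2
```

```bash
python3 - <<'E'
from h import *
from scipy.spatial.transform import Rotation as R
s=arm.read_state();print(s["position"],R.from_quat(s["ee_rot"]).as_matrix().round(3),s["joints"].round(3),s["gripper_width"])
print(np.round(optics.get_image("wrist")["hand_eye"],2))
E
```

```text
[ 255.17860103 -570.13987448  230.63110446] [[ 0.006 -1.    -0.001]
 [-1.    -0.006  0.001]
 [-0.001  0.001 -1.   ]] [-0.891  0.385  0.007 -0.    -1.194  0.897] -0.17131286400417664
[[   0.     -0.96   -0.28   71.68]
 [   1.      0.      0.      1.25]
 [  -0.     -0.28    0.96 -142.4 ]
 [   0.      0.      0.      1.  ]]
```

Request:
play_rows(travel=[[-0.0375, -0.014, 0.002], [-0.0375, -0.014, 0.002], [-0.0375, -0.014, 0.002], [-0.0375, -0.014, 0.002], [-0.0375, -0.014, 0.002], [-0.0375, -0.014, 0.002], [-0.0375, -0.014, 0.002], [-0.0375, -0.014, 0.002], [-0.0375, -0.014, 0.002], [-0.0375, -0.014, 0.002], [-0.0375, -0.014, 0.002], [0, 0, 0]], rotation=[[0, 0, 0], [0, 0, 0], [0, 0, 0], [0, 0, 0], [0, 0, 0], [0, 0, 0], [0, 0, 0], [0, 0, 0], [0, 0, 0], [0, 0, 0], [0, 0, 0], [0, 0, 0]], grip=[0, 0, 0, 0, 0, 0, 0, 0, 0, 0, 0, 0])

```text
clock: 1.98
position: [411.1, -153.2, 209.2]
ee_rot: [0.709, -0.705, 0.0, -0.001]
contact_force: [-0.4, -0.8, -0.0]
gripper_width: 0.0
```

```bash
python3 - <<'E'
from h import *
s=arm.read_state();print(s["position"],s["joints"].round(3),s["contact_force"])
d=optics.get_image("scene");cv2.imwrite("pics/s1.png",cv2.resize(d["image"][60:300,100:340],None,fx=2.5,fy=2.5))
E
```

```text
[ 411.08035949 -153.15645745  209.20097428] [ 1.600e-02  8.200e-02 -4.570e-01 -1.000e-03 -1.031e+00 -1.000e-02] [-0.3663423  -0.8009994  -0.00394915]
```

View pics/s1.png

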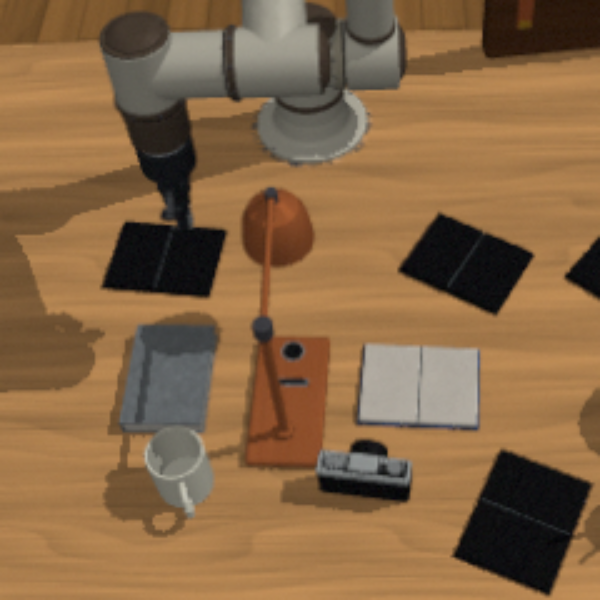

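The view shows the shut fingers to the robot's right of the shade, at about the right height, with the wrist well above the lamp. Next I approach slowly and start the arc about the post.

Request:
play_rows(travel=[[-0.0125, -0.003, 0], [-0.0125, -0.003, 0], [-0.0125, -0.003, 0], [-0.0125, -0.003, 0], [-0.0125, 0, 0], [0, 0, 0], [-0.0044, 0.0012, 0], [-0.0044, 0.0012, 0], [-0.0044, 0.0012, 0], [-0.0044, 0.0012, 0], [-0.0044, 0.0012, 0], [-0.0044, 0.0012, 0]], rotation=[[0, 0, 0], [0, 0, 0], [0, 0, 0], [0, 0, 0], [0, 0, 0], [0, 0, 0], [0, 0, 0.02], [0, 0, 0.02], [0, 0, 0.02], [0, 0, 0.02], [0, 0, 0.02], [0, 0, 0.02]], grip=[0, 0, 0, 0, 0, 0, 0, 0, 0, 0, 0, 0])

```text
clock: 3.03
position: [414.6, -69.9, 209.1]
ee_rot: [-0.662, 0.75, 0.0, -0.001]
contact_force: [0.0, -0.3, 0.2]
gripper_width: -0.2
```

```bash
cat > sh.py <<'E'
from h import *
def shade(n):
    s=arm.read_state();p=s["position"]
    d=optics.get_image("top");X=cloud(d);z=X[...,2];hsv=cv2.cvtColor(d["image"],cv2.COLOR_BGR2HSV)
    m=(hsv[...,0]<12)&(hsv[...,1]>130)&(z>195)&(z<292)
    P=X[m];a=np.arctan2(P[:,1]+20,643-P[:,0]);r=np.hypot(P[:,1]+20,643-P[:,0])
    k=r>160;ctr=P[k]
    print(n,p.round(1),s["contact_force"].round(2),"shade rect",cv2.minAreaRect(ctr[:,:2].astype(np.float32))[:2],"rod deg",np.degrees(np.median(a[(r>40)&(r<150)])).round(1))
    cv2.imwrite(f"pics/{n}.png",d["image"]);return d,X
E
python3 -c "from sh import *;shade('t1')"
```

```text
t1 [414.6 -69.9 209.1] [ 0.01 -0.32  0.21] shade rect ((450.70318603515625, 0.5345611572265625), (46.35516357421875, 91.24901580810547)) rod deg 1.6
```

Request:
play_rows(travel=[[-0.0089, 0.0023, 0], [-0.0089, 0.0023, 0], [-0.0089, 0.0023, 0], [-0.0089, 0.0023, 0], [-0.0089, 0.0023, 0], [-0.0089, 0.0023, 0], [-0.0089, 0.0023, 0], [-0.0089, 0.0023, 0], [-0.0089, 0.0023, 0], [-0.0089, 0.0023, 0], [-0.0089, 0.0023, 0], [-0.0044, 0.0012, 0]], rotation=[[0, 0, 0.04], [0, 0, 0.04], [0, 0, 0.04], [0, 0, 0.04], [0, 0, 0.04], [0, 0, 0.04], [0, 0, 0.04], [0, 0, 0.04], [0, 0, 0.04], [0, 0, 0.04], [0, 0, 0.04], [0, 0, 0.02]], grip=[0, 0, 0, 0, 0, 0, 0, 0, 0, 0, 0, 0])

```text
clock: 4.08
position: [423.6, 35.3, 209.1]
ee_rot: [-0.474, 0.881, -0.0, -0.0]
contact_force: [-0.6, 0.0, -0.5]
gripper_width: 0.1
```

```bash
python3 -c "from sh import *;shade('t2')"
```

```text
t2 [423.6  35.3 209.1] [-0.56  0.03 -0.51] shade rect ((470.59417724609375, 84.52489471435547), (71.88378143310547, 119.68928527832031)) rod deg 27.8
```

View pics/t2.png

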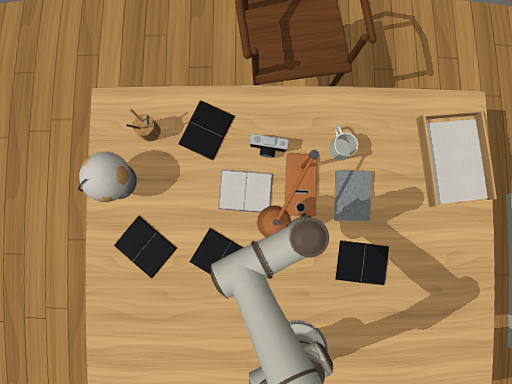

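The shade follows the fingertip: it is now at (274,222) px with the rod at 28°, and everything else is in place. About 40° remain.

Request:
play_rows(travel=[[-0.0089, 0.0023, 0], [-0.0089, 0.0023, 0], [-0.0089, 0.0023, 0], [-0.0089, 0.0023, 0], [-0.0089, 0.0023, 0], [-0.0089, 0.0023, 0], [-0.0089, 0.0023, 0], [-0.0089, 0.0023, 0], [-0.0089, 0.0023, 0], [-0.0089, 0.0023, 0], [-0.0089, 0.0023, 0], [-0.0044, 0.0012, 0]], rotation=[[0, 0, 0.04], [0, 0, 0.04], [0, 0, 0.04], [0, 0, 0.04], [0, 0, 0.04], [0, 0, 0.04], [0, 0, 0.04], [0, 0, 0.04], [0, 0, 0.04], [0, 0, 0.04], [0, 0, 0.04], [0, 0, 0.02]], grip=[0, 0, 0, 0, 0, 0, 0, 0, 0, 0, 0, 0])

```text
clock: 5.13
position: [477.7, 125.2, 209.0]
ee_rot: [-0.261, 0.965, -0.0, -0.0]
contact_force: [-0.0, 0.5, 0.4]
gripper_width: 0.1
```

```bash
python3 -c "
from sh import *
shade('t3');print(arm.read_state()['joints'])"
```

```text
t3 [477.7 125.2 209. ] [-0.03  0.47  0.37] shade rect ((540.9891357421875, 173.96475219726562), (55.288570404052734, 102.27416229248047)) rod deg 54.6
[ 5.86234394e-01  1.81068671e-01 -3.38865446e-01  2.45026322e-04
 -1.05098400e+00 -1.62844522e+00]
```

Request:
play_rows(travel=[[-0.0089, 0.0023, 0], [-0.0089, 0.0023, 0], [-0.0089, 0.0023, 0], [-0.0089, 0.0023, 0], [-0.0044, 0.0012, 0], [-0.0044, 0.0012, 0], [-0.0044, 0.0012, 0], [0, 0, 0], [0, 0, 0], [0, 0, 0]], rotation=[[0, 0, 0.04], [0, 0, 0.04], [0, 0, 0.04], [0, 0, 0.04], [0, 0, 0.02], [0, 0, 0.02], [0, 0, 0.02], [0, 0, 0], [0, 0, 0], [0, 0, 0]], grip=[0, 0, 0, 0, 0, 0, 0, 0, 0, 0])

```text
clock: 6.02
position: [515.6, 157.8, 209.4]
ee_rot: [-0.155, 0.988, 0.0, 0.0]
contact_force: [0.3, -0.3, 0.4]
gripper_width: 0.0
```

```bash
python3 -c "
from sh import *
from scipy.spatial.transform import Rotation as R
shade('t4');print(R.from_quat(arm.read_state()['ee_rot']).as_matrix().round(3))"
```

```text
t4 [515.6 157.8 209.4] [ 0.26 -0.29  0.36] shade rect ((592.6322021484375, 186.07904052734375), (47.71907043457031, 98.48353576660156)) rod deg 69.8
[[-0.952 -0.306  0.   ]
 [-0.306  0.952  0.   ]
 [-0.     0.    -1.   ]]
```

View pics/t4.png

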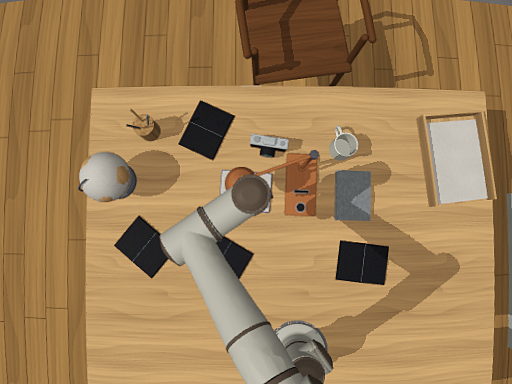

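The shade now hangs over the book: the rod at 69.8° puts its centre near (567,186), about 9 mm from the book middle. In the image it sits at (240,178) px; the foot, camera, mug and closed book are unmoved. Next I back off and travel high to a point above the round window.

Request:
play_rows(travel=[[0.006, 0, 0], [0.012, 0, 0], [0.014, 0, 0], [0.014, 0, 0], [0.014, 0, 0], [0, -0.0225, 0], [0, -0.0225, 0], [0, -0.0225, 0], [0, -0.0225, 0], [0.001, -0.0225, 0], [0.001, -0.0225, 0], [0.001, -0.0225, 0]], rotation=[[0, 0, 0], [0, 0, 0], [0, 0, 0], [0, 0, 0], [0, 0, 0], [0, 0, 0], [0, 0, 0], [0, 0, 0], [0, 0, 0], [0, 0, 0], [0, 0, 0], [0, 0, 0]], grip=[0, 0, 0, 0, 0, 0, 0, 0, 0, 0, 0, 0])

```text
clock: 7.07
position: [503.5, -12.4, 209.5]
ee_rot: [-0.155, 0.988, 0.0, 0.0]
contact_force: [-0.3, 0.5, 0.3]
gripper_width: 0.1
```

Request:
play_rows(travel=[[0, 0, 0], [0, 0, 0]], rotation=[[0, 0, 0], [0, 0, 0]], grip=[0, 0])

```text
clock: 7.23
position: [503.5, -12.1, 209.3]
ee_rot: [-0.154, 0.988, 0.0, -0.0]
contact_force: [-0.2, -0.1, -0.0]
gripper_width: 0.3
```

```bash
python3 - <<'E'
from h import *
from scipy.spatial.transform import Rotation as Ro
s=arm.read_state();p=s["position"];R=Ro.from_quat(s["ee_rot"]).as_matrix()
d=optics.get_image("wrist")
I=d["image"];cv2.imwrite("pics/w.png",I)
K=d["camera_matrix"];D=np.array([d["k1"],0,0,0,0.]);H=d["hand_eye"]
def ray(u,v,h):
    q=cv2.undistortPoints(np.array([[[u,v]]],float),K,D)[0,0];r=R@H[:3,:3]@np.array([q[0],q[1],1]);o=p+R@H[:3,3];return o+r*(h-o[2])/r[2]
m=(cv2.cvtColor(I,cv2.COLOR_BGR2GRAY)<45).astype(np.uint8)
n,l,st,c=cv2.connectedComponentsWithStats(m)
print(p,s["contact_force"],R[:,0].round(3))
for k in range(1,n):
    if st[k,4]>80: print(st[k],c[k].round(),ray(*c[k],18).round(1))
E
```

```text
[503.50426426 -12.1024862  209.27362841] [-0.21499923 -0.05701795 -0.01727047] [-0.953 -0.304  0.   ]
[128   0  30  11 185] [145.   3.] [ 384.5 -158.2   18. ]
[ 458   23   54  131 3574] [493.  82.] [345.1 180.3  18. ]
[242 158  29  28 619] [256. 172.] [504.1 -14.4  18. ]
[305 186  54 103 302] [331. 239.] [549.4  83.7  18. ]
[215 210  46  22 314] [238. 220.] [559.2 -17.1  18. ]
[    0   239   512   145 36616] [259. 340.] [697.5  50.8  18. ]
```

View pics/w.png

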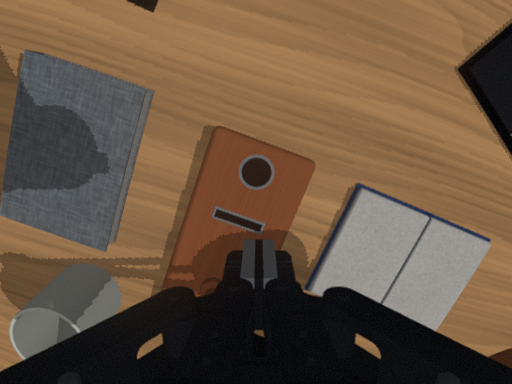

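The wrist view shows the round window at (256,172), at (504.1,-14.4) mm, which agrees with the top view. The oblong one is at (238,220), 55 mm further on. Now straight down to about 26 mm above the window, then hold.

Request:
play_rows(travel=[[0, -0.002, 0.02], [0, 0, 0.025], [0, 0, 0.025], [0, 0, 0.025], [0, 0, 0.025], [0, 0, 0.02], [0, 0, 0.015], [0, 0, 0.01], [0, 0, 0], [0, 0, 0], [0, 0, 0], [0, 0, 0]], rotation=[[0, 0, 0], [0, 0, 0], [0, 0, 0], [0, 0, 0], [0, 0, 0], [0, 0, 0], [0, 0, 0], [0, 0, 0], [0, 0, 0], [0, 0, 0], [0, 0, 0], [0, 0, 0]], grip=[0, 0, 0, 0, 0, 0, 0, 0, 0, 0, 0, 0])

```text
clock: 8.28
position: [505.3, -12.6, 45.4]
ee_rot: [-0.155, 0.988, 0.0, 0.001]
contact_force: [0.0, -0.3, 0.9]
gripper_width: 0.0
```

Request:
play_rows(travel=[[0, 0, 0], [0, 0, 0], [0, 0, 0], [0, 0, 0], [0, 0, 0], [0, 0, 0], [0, 0, 0], [0, 0, 0], [0, 0, 0], [0, 0, 0], [0, 0, 0], [0, 0, 0]], rotation=[[0, 0, 0], [0, 0, 0], [0, 0, 0], [0, 0, 0], [0, 0, 0], [0, 0, 0], [0, 0, 0], [0, 0, 0], [0, 0, 0], [0, 0, 0], [0, 0, 0], [0, 0, 0]], grip=[0, 0, 0, 0, 0, 0, 0, 0, 0, 0, 0, 0])

```text
clock: 9.28
position: [504.5, -13.1, 44.3]
ee_rot: [-0.155, 0.988, 0.0, -0.0]
contact_force: [0.4, 0.1, 0.4]
gripper_width: -0.2
```

Request:
play_rows(travel=[[0, 0, 0], [0, 0, 0], [0, 0, 0], [0, 0, 0], [0, 0, 0], [0, 0, 0], [0, 0, 0], [0, 0, 0], [0, 0, 0], [0, 0, 0], [0, 0, 0], [0, 0, 0]], rotation=[[0, 0, 0], [0, 0, 0], [0, 0, 0], [0, 0, 0], [0, 0, 0], [0, 0, 0], [0, 0, 0], [0, 0, 0], [0, 0, 0], [0, 0, 0], [0, 0, 0], [0, 0, 0]], grip=[0, 0, 0, 0, 0, 0, 0, 0, 0, 0, 0, 0])

```text
clock: 10.28
position: [504.6, -13.2, 44.3]
ee_rot: [-0.155, 0.988, 0.0, 0.0]
contact_force: [-0.5, -0.1, -0.1]
gripper_width: -0.1
```

```bash
python3 - <<'E'
from h import *
s=arm.read_state();print(s["clock"],s["position"],s["contact_force"])
d=optics.get_image("scene");cv2.imwrite("pics/s2.png",cv2.resize(d["image"][60:300,100:340],None,fx=2.5,fy=2.5))
E
```

```text
10.2833 [504.57051534 -13.15321576  44.31797637] [-0.51460979 -0.08339005 -0.10884118]
```

View pics/s2.png

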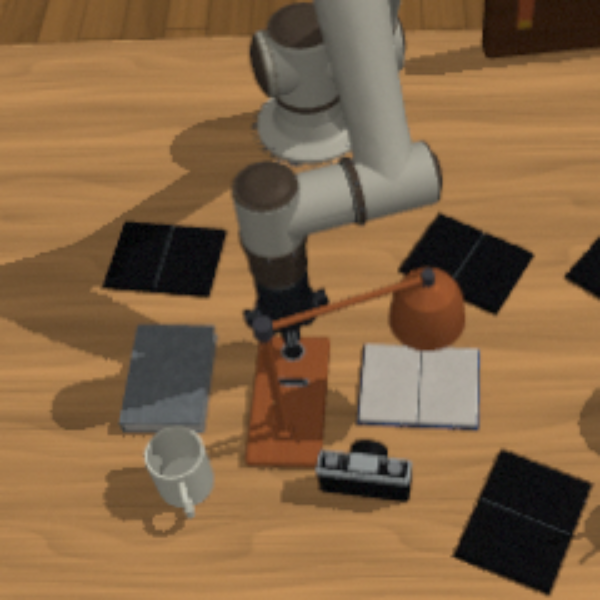

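The fingertips hover over the round window at (292,350) without contact, the shade hangs over the book, and nothing else has moved. I've held there for more than 2 s. Now up and back towards the robot.

Request:
play_rows(travel=[[0, 0, 0], [0, 0, 0], [0, 0, -0.01], [0, 0, -0.025], [0, 0, -0.03], [0, 0, -0.03], [0, 0, -0.03], [0, 0, -0.03], [0.02, 0, -0.02], [0.03, 0, 0], [0.03, 0, 0], [0.02, 0, 0]], rotation=[[0, 0, 0], [0, 0, 0], [0, 0, 0], [0, 0, 0], [0, 0, 0], [0, 0, 0], [0, 0, 0], [0, 0, 0], [0, 0, 0], [0, 0, 0], [0, 0, 0], [0, 0, 0]], grip=[0, 0, 0, 0, 0, 0, 0, 0, 0, 0, 0, 0])

```text
clock: 11.33
position: [406.9, -44.3, 219.4]
ee_rot: [-0.155, 0.988, 0.0, -0.0]
contact_force: [-0.2, -0.2, -0.7]
gripper_width: -0.1
```

Request:
play_rows(travel=[[0, 0, 0], [0, 0, 0], [0, 0, 0]], rotation=[[0, 0, 0], [0, 0, 0], [0, 0, 0]], grip=[0, 0, 0])

```text
clock: 11.58
position: [410.0, -43.6, 219.7]
ee_rot: [-0.155, 0.988, -0.0, 0.001]
contact_force: [0.7, -0.3, 0.1]
gripper_width: 0.0
```

```bash
python3 - <<'E'
from sh import *
d,X=shade("t5");z=X[...,2];hsv=cv2.cvtColor(d["image"],cv2.COLOR_BGR2HSV)
for n,bx in(("closed",(330,165,375,225)),("mug",(325,122,362,165)),("cam",(245,128,292,160))):
    x0,y0,x1,y1=bx;P=X[y0:y1,x0:x1].reshape(-1,3);P=P[P[:,2]>10];print(n,cv2.minAreaRect(P[:,:2].astype(np.float32))[0])
m=(hsv[...,2]<60)&(z<40);P=X[200:215,290:312][m[200:215,290:312]];print("round",P.mean(0),len(P))
b=(z>192)&(z<276)&(hsv[...,0]<12)&(hsv[...,1]>130);P=X[b];P=P[P[:,1]>110];print("shade",P.min(0),P.max(0))
E
```

```text
t5 [410.  -43.6 219.7] [ 0.66 -0.34  0.11] shade rect ((568.0870361328125, 184.0531463623047), (93.1617431640625, 92.86654663085938)) rod deg 69.4
closed (541.83837890625, -144.01303100585938)
mug (724.4903564453125, -164.70240783691406)
cam (710.2177734375, 85.66460418701172)
round [504.42303851 -14.29827098  20.02150197] 41
shade [521.74394625 139.07821169 216.01883698] [614.46597433 230.95371766 275.51185613]
```

View pics/t5.png

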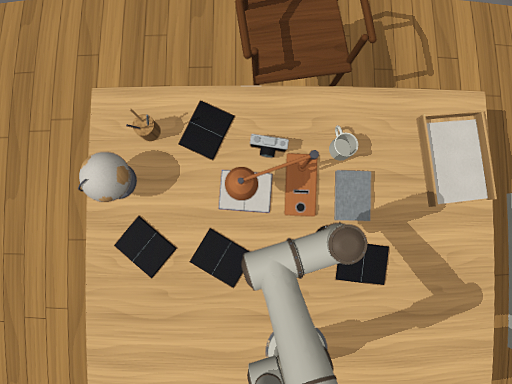

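```bash
python3 -c "
from bench import workorder;print(workorder.job_done())"
```

```text
the job is handed in; nothing more can be done
None
```

I pushed the shade round about 69° with the shut fingertips until it hung over the white open book. I then held the tool tip about 26 mm above the round window, within 2 mm sideways, for just over 2 s. After that I drew the arm clear and handed in the job at about 12 s on the robot's clock.

**What the last checks showed**
- **Shade:** its middle is at about (568,185) mm. The book middle was measured at (563,178) before the push, so it is about 9 mm off against the 50 mm allowed.
- **Lamp foot:** the round window measured within 1 mm of where it started, so the foot did not move.
- **Contact:** force readings stayed at noise level, 1.5 N or less, and the tool was clear of everything at the end.

**What did not agree or could not be checked**
- **Closed book, mug and camera:** my last position numbers for these differ from the first ones by up to 56 mm (the closed book). That check used a cruder mask that let in neighbouring objects, so the numbers aren't usable. In the final top view all three stand at the same pixels as before.
- **Lamp light:** I could not see a lit lamp in the pictures, so I can't confirm it came on. I only know the pointing position and hold time were met.

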